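# Find the loaded vial tray by its heft and load it into the sample drawer

### The arm

A 6-joint arm with a two-finger parallel gripper is mounted at the origin on the work surface. World frame = base frame: x ahead of the robot, y to its left, z up, the work surface at z = 0. Lengths are in mm, angles in degrees, forces in N, time in s.
With the tool pointing down it reaches from about 350 to 850 mm from the base axis. Payload 8.1 kg.
Tool frame: the origin (TCP) lies midway between the tips of the shut fingers; the grasp point (between the pads) lies 19 mm behind it; x points along the fingers, y is the direction in which the jaws open and shut, and the axes are right-handed (so a half turn about x gives the same grasp; the last joint's range is limited). The gripper opens to 85 mm and grips with 20 to 120 N. Pads are 22 mm wide; open, the fingers measure 114 mm over their backs; the gripper's body (76 mm by 85 mm) begins 54 mm behind the grasp point. The pads swing forward as they close: fully open they stand 13 mm farther back than shut.
Start: joints at [-73.877, 7.471, 85.268, -0, 87.261, -4.893], TCP at [215.198, -560.085, 231.292] pointing down, gripper open.
Joint ranges: [-169.43, 169.43], [-51.17, 129.36], [1.28, 143.12], [-76.62, 256.62], [0, 156.53], [-152.29, 152.29]. Speed limits (degrees/s): [136.94, 136.94, 159.86, 180, 180, 180].

### API

Orientations are given as [roll, pitch, yaw] about the fixed x, y, z axes, in that order (R = Rz(yaw) Ry(pitch) Rx(roll)).
In Python, from bench import sense, snapshot, hand_in gives the robot as it stands.
- The arm moves only by the tool drive_tool, never from a script. Its argument "deltas" is a list of rows, each a list of 7 numbers: the closure in counts, from 0 (fully open) to 255 (shut), then the shift along the tool's x, y, z in m, then the turn, a rotation vector about the tool's x, y, z in rad. A call has exactly 10 rows; each row is the pose to reach, as a shift and turn from the pose commanded when the call began, along the tool's axes at that moment; what a row does not reach only later rows make up. A row lasts 1/12 s, in which the tool goes at most 41.7 mm and 7.16 degrees, less where a joint would pass 70% of its speed; a pose out of reach is approached as far as the arm can. A call with a gripper value outside its range is refused whole. The fingers move at their own pace and stop on an object; "squeeze" is the grip in N (left out, the last holds). Time passes only in rows, so rows that repeat a pose let the fingers close, or fill a call up. It gives the time, the measured TCP pose, the force and the opening at its end, in the units of the state.
- sense(): the state, without advancing time (a new reading comes with each control period).
- snapshot(name): name is "side" or "top" or "wrist"; returns a dict with "frame" (400x640x3 uint8, blue, green, red), "fx", "fy", "cx", "cy" (pixels), "rvec" (rotation vector, rad) and "tvec" (3), from world to camera coordinates, as OpenCV has them. Camera axes: x right, y down, z forward; pixel columns grow to the right and rows downward; lengths in mm; the calibration is good to about 2 mm. The wrist camera is an equidistant fisheye: a pixel r from the principal point sees the ray r / f radians off the axis. A picture is of the moment at which its call begins. There is no depth.
- hand_in(): hands the job in, once; it reports no verdict.
The state is a dict: "time": time; "joint_pos": joint angles; "qd": joint speeds; "joint_efforts": joint torques, N m; "tool_pos": TCP position; "tcp_rot": TCP orientation; "ft_force": force on the tool from outside, world axes, zero at the start; "wrist_torque": the same for the moment, N m; "finger_gap": finger opening in mm.
Only numpy, scipy, OpenCV 4.12 (cv2) and the standard library are available. Lean on these libraries where they do the work, as an engineer would, in place of code of your own. Each camera call takes 0.05 s, during which the arm holds its last target.

### The job

One of the three covered vial trays is full of glass vials, the other two are empty; the samples are light-sensitive, so the covers stay on and you must tell them apart by heft. Pull the sampler's drawer right out to its stop, lift the trays by their fins to feel which is the heavy one, set it level in the drawer's bay, and push the drawer fully home until you feel it stop, without slamming it. Handle the trays gently and keep them upright, leave the two empty ones standing on the bench, and do not disturb the other things lying about.

Things in the scene. Friction and masses are not known exactly. Their poses are not given: they have to be found in the camera images.
- sampler: White sample drawer module of a chromatography system, fixed on the bench on the robot's right: 300 mm wide, 420 mm deep, 138 mm high, two bottles standing on the rear of its lid. Origin: on the bench under the middle of its front face; x points from the front face into the module, y along the front face, z up. Its drawer comes out of the front face, along -x.
- drawer (a joint): How far the module's drawer is pulled out, m: 0 = home (front panel closed against the module), 0.13 = fully out on its stop. It starts closed or slightly ajar (up to 0.03). It slides with about 3 N of friction and stays where it is left; at both ends it meets a firm stop.
- drawer_bar (a point): Middle of the drawer's round steel pull bar: 12 mm thick, 120 mm long, level along y of this point, 95 mm above the bench; x points into the module. 38 mm of free space lie between bar and front panel (12 mm thick, top 118 mm above the bench). With the drawer home the bar's centre line is 57 mm in front of the module's front face. Moves with the drawer.
- bay (a point): Centre of the floor of the drawer's tray bay, 26 mm above the bench; x points into the module. Grey rails 14 mm high enclose 74 mm (x) by 160 mm (y), 5 mm more than a tray all round; a tray lies in it with its long side along y, either way round. 117 mm behind the pull bar; with the drawer fully out, 70 mm in front of the module's face. Moves with the drawer.
- tray_a_mid (a point): Tray a. a, b, c look exactly alike: blue vial tray, 150 x 64 mm, grey opaque cover clipped on (top 46 mm up), white upright fin on it, 90 mm long along x, 16 mm thick, from 46 to 80 mm up. Pinch the fin across its 16 mm, fingertips just above the cover. Point: the tray's centre, 40 mm above its underside; x along the 150 mm side, z up. Empty 0.22 to 0.27 kg, full 0.44 to 0.54 kg.
- tray_b_mid (a point): Tray b. a, b, c look exactly alike: blue vial tray, 150 x 64 mm, grey opaque cover clipped on (top 46 mm up), white upright fin on it, 90 mm long along x, 16 mm thick, from 46 to 80 mm up. Pinch the fin across its 16 mm, fingertips just above the cover. Point: the tray's centre, 40 mm above its underside; x along the 150 mm side, z up. Empty 0.22 to 0.27 kg, full 0.44 to 0.54 kg.
- tray_c_mid (a point): Tray c. a, b, c look exactly alike: blue vial tray, 150 x 64 mm, grey opaque cover clipped on (top 46 mm up), white upright fin on it, 90 mm long along x, 16 mm thick, from 46 to 80 mm up. Pinch the fin across its 16 mm, fingertips just above the cover. Point: the tray's centre, 40 mm above its underside; x along the 150 mm side, z up. Empty 0.22 to 0.27 kg, full 0.44 to 0.54 kg.
- amber_bottle: Bystander: amber glass bottle with black cap, 72 mm across, 165 mm high; origin at its underside.
- clear_bottle: Bystander: clear glass bottle with blue cap, 70 mm across, 150 mm high; origin at its underside.
- vial_carton: Bystander: closed cardboard carton 85 x 125 x 42 mm; origin at its underside.
- column: Bystander: steel chromatography column lying down, 184 mm long, 18 mm thick, red end plugs, along its x; origin under its middle.
- spanner: Bystander: open-ended spanner, 140 mm long, lying flat along its x; origin under it.
- vial_rack: Bystander: small green rack 75 x 110 mm with clear vials, 47 mm high; origin at its underside.
- mouse: Bystander: black computer mouse 100 x 60 x 31 mm; origin at its underside.
- tray_a: The same tray a: its body, origin at the centre of its underside, axes as for its centre point.
- tray_b: The same tray b: its body, origin at the centre of its underside, axes as for its centre point.
- tray_c: The same tray c: its body, origin at the centre of its underside, axes as for its centre point.
Things that resemble listed ones, but are neither listed nor needed, are in the scene too. Leave any red look-alike of the tray_a alone.

How it is judged (in metres and radians):
On the way, in this order (a step that is already met when the one before it is completed fails the run):
1. the drawer is pulled right out to its stop (at least 0.122 m of 0.13 m) (value of joint drawer above 0.122 m), for 0.1 s.
2. the full tray sits level on the floor of the bay between its rails, bearing with its weight, while the drawer is still out (((z of tray_a_mid in the frame of bay between 0.035 and 0.045 m and x of tray_a_mid in the frame of bay between -0.012 and 0.012 m and y of tray_a_mid in the frame of bay between -0.012 and 0.012 m and angle between tray_a_mid's own z axis and vertical below 0.06 rad and contact force between tray_a and sampler above 3.7 N) or (z of tray_b_mid in the frame of bay between 0.035 and 0.045 m and x of tray_b_mid in the frame of bay between -0.012 and 0.012 m and y of tray_b_mid in the frame of bay between -0.012 and 0.012 m and angle between tray_b_mid's own z axis and vertical below 0.06 rad and contact force between tray_b and sampler above 3.7 N) or (z of tray_c_mid in the frame of bay between 0.035 and 0.045 m and x of tray_c_mid in the frame of bay between -0.012 and 0.012 m and y of tray_c_mid in the frame of bay between -0.012 and 0.012 m and angle between tray_c_mid's own z axis and vertical below 0.06 rad and contact force between tray_c and sampler above 3.7 N)) and value of joint drawer above 0.05 m), for 0.2 s.
At the end, for the whole second after the job is handed in: The drawer is home (within 5 mm of its stop) with the full tray in it, level on the bay's floor between the rails (within 12 mm of the bay's centre, tilt under 0.06 rad); the two empty trays stand upright on the bench; all trays are at rest (value of joint drawer below 0.005 m and ((z of tray_a_mid in the frame of bay between 0.035 and 0.045 m and x of tray_a_mid in the frame of bay between -0.012 and 0.012 m and y of tray_a_mid in the frame of bay between -0.012 and 0.012 m and angle between tray_a_mid's own z axis and vertical below 0.06 rad and contact force between tray_a and sampler above 3.7 N) or (z of tray_b_mid in the frame of bay between 0.035 and 0.045 m and x of tray_b_mid in the frame of bay between -0.012 and 0.012 m and y of tray_b_mid in the frame of bay between -0.012 and 0.012 m and angle between tray_b_mid's own z axis and vertical below 0.06 rad and contact force between tray_b and sampler above 3.7 N) or (z of tray_c_mid in the frame of bay between 0.035 and 0.045 m and x of tray_c_mid in the frame of bay between -0.012 and 0.012 m and y of tray_c_mid in the frame of bay between -0.012 and 0.012 m and angle between tray_c_mid's own z axis and vertical below 0.06 rad and contact force between tray_c and sampler above 3.7 N)) and ((z of tray_a_mid in the frame of bay between 0.035 and 0.045 m and x of tray_a_mid in the frame of bay between -0.012 and 0.012 m and y of tray_a_mid in the frame of bay between -0.012 and 0.012 m and angle between tray_a_mid's own z axis and vertical below 0.06 rad) or (height (world z) of tray_a_mid below 0.045 m and angle between tray_a_mid's own z axis and vertical below 0.06 rad)) and ((z of tray_b_mid in the frame of bay between 0.035 and 0.045 m and x of tray_b_mid in the frame of bay between -0.012 and 0.012 m and y of tray_b_mid in the frame of bay between -0.012 and 0.012 m and angle between tray_b_mid's own z axis and vertical below 0.06 rad) or (height (world z) of tray_b_mid below 0.045 m and angle between tray_b_mid's own z axis and vertical below 0.06 rad)) and ((z of tray_c_mid in the frame of bay between 0.035 and 0.045 m and x of tray_c_mid in the frame of bay between -0.012 and 0.012 m and y of tray_c_mid in the frame of bay between -0.012 and 0.012 m and angle between tray_c_mid's own z axis and vertical below 0.06 rad) or (height (world z) of tray_c_mid below 0.045 m and angle between tray_c_mid's own z axis and vertical below 0.06 rad)) and linear speed of each of tray_a, tray_b, tray_c below 0.02 m/s); the robot touches nothing.
It fails at once if a tray is tipped more than 0.5 rad (angle between any of tray_a_mid, tray_b_mid, tray_c_mid's own z axis and vertical above 0.5 rad).
It fails at once if a tray is dropped from a height, thrown or swung (faster than 0.9 m/s) (linear speed of any of tray_a, tray_b, tray_c above 0.9 m/s).
It fails at once if the drawer is slammed (moves in faster than 0.5 m/s) (velocity of joint drawer below -0.5 m/s).
It fails at once if a bystander is moved by more than 40 mm (distance of any of amber_bottle, clear_bottle, vial_carton, column, spanner, vial_rack, mouse from where it was at the start of the episode above 0.04 m).
It also fails if it takes over 72 s, if anything falls off the work surface, if the arm or the gripper's body presses on something with over 40 N, if the wrist force passes 120 N, or if a joint passes its speed limit or range.

## Working session

There is one attempt and no reset: what is moved stays moved. The work goes in short steps, Python scripts to look and compute and a tool call to move; the robot and the scene stay as the last step left them, time stands still between calls to the robot, and variables do not carry over. Pictures are saved under pics/ and viewed, and the job is handed in when it is done.

Besides the shell and the picture viewer there is one more tool, called as a command line: name --pt "numbers of a row" for each row, then --argument value for the rest. drive_tool: Moves the arm, as the interface text tells. Its arguments: {"type":"object","properties":{"deltas":{"type":"array","items":{"type":"array","items":{"type":"number"}}},"squeeze":{"type":"number"}},"required":["deltas"]}

```bash
ls; mkdir -p pics; python3 - <<'E'
from bench import sense, snapshot
import cv2
print(sense())
for n in ("side","top","wrist"):
    s=snapshot(n); cv2.imwrite(f"pics/{n}0.png",s["frame"]); print(n,{k:v for k,v in s.items() if k!="frame"})
E
```

```text
pics
{'time': 0.0, 'joint_pos': array([-7.38778678e+01,  7.51325878e+00,  8.53295930e+01, -1.97693786e-03,
        8.72614031e+01, -4.89379917e+00]), 'qd': array([ 0.06529489,  0.03179814, -0.0369474 ,  0.02546202,  0.00877236,
        0.00449984]), 'joint_efforts': array([-7.78377416e-04, -5.69390166e+01, -5.00555634e+01, -2.02847787e-04,
        1.47331471e-02, -1.30846374e-05]), 'tool_pos': array([ 215.02545099, -559.5587361 ,  230.26070252]), 'tcp_rot': array([-93.80879163,  89.89572642, 107.20723603]), 'ft_force': array([ 0.19674664, -0.23073276,  0.82497355]), 'wrist_torque': array([ 0.02800951,  0.04353464, -0.01288595]), 'finger_gap': 85.60101359772851}
side {'fx': 443.7890384016202, 'fy': 443.7890384016202, 'cx': 317.6188963597891, 'cy': 196.71960474256701, 'rvec': array([ 0.50386939, -2.57723359,  1.38203793]), 'tvec': array([ 451.13457964,  184.79196178, 1118.20555844])}
top {'fx': 406.4165713610664, 'fy': 406.4165713610664, 'cx': 318.45260862910294, 'cy': 196.4681747097658, 'rvec': array([ 2.15468431, -2.10132965,  0.17753989]), 'tvec': array([ -39.77149284,  508.57737292, 1077.7812891 ])}
wrist {'fx': 309.70691628693146, 'fy': 309.70691628693146, 'cx': 321.7405129737989, 'cy': 199.908887729126, 'rvec': array([-2.37097545,  1.62986792,  0.25433914]), 'tvec': array([-599.51822186,  -39.83355727,  379.39210259])}
```

View pics/side0.png

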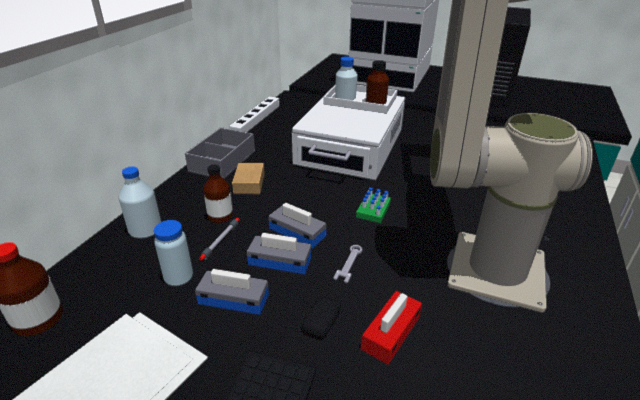

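View pics/top0.png

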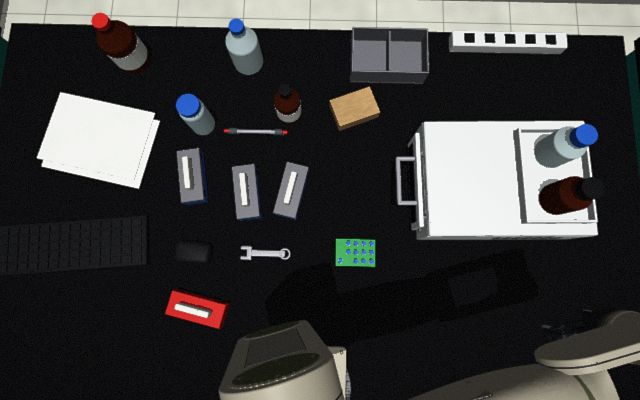

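View pics/wrist0.png

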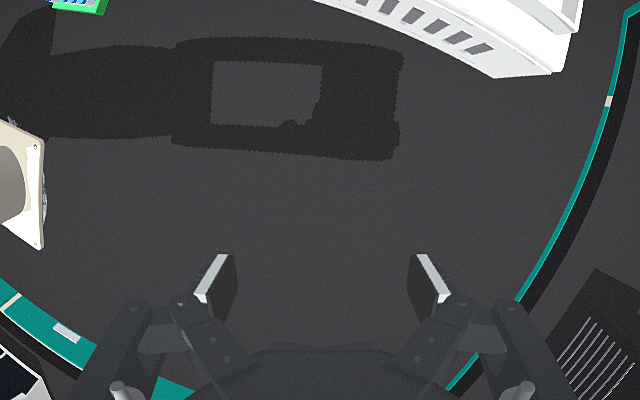

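The top view shows three blue trays with grey covers at (191,176), (245,191) and (291,190). The red look-alike is at (196,309) and stays untouched. The drawer bar is at (402,181), with the module to its right. The side view shows the same trays at (232,287), (279,250) and (297,222), and the bar at (330,155). I'll enlarge both views for exact points.

```bash
python3 - <<'E'
import cv2
t=cv2.imread("pics/top0.png"); s=cv2.imread("pics/side0.png")
def crop(im,x0,x1,y0,y1,k,name):
    c=cv2.resize(im[y0:y1,x0:x1],None,fx=k,fy=k,interpolation=cv2.INTER_CUBIC); 
    for x in range((x0+9)//10*10,x1,10):
        cv2.line(c,(int((x-x0+.5)*k),0),(int((x-x0+.5)*k),6 if x%50 else 14),(0,255,255),1)
    for y in range((y0+9)//10*10,y1,10):
        cv2.line(c,(0,int((y-y0+.5)*k)),(6 if y%50 else 14,int((y-y0+.5)*k)),(0,255,255),1)
    cv2.imwrite(name,c)
crop(t,165,325,135,235,5,"pics/t_trays.png")
crop(s,185,345,195,315,5,"pics/s_trays.png")
crop(t,380,480,110,250,4,"pics/t_draw.png")
crop(s,280,420,80,190,5,"pics/s_draw.png")
E
```

```text
(no output)
```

View pics/t_trays.png

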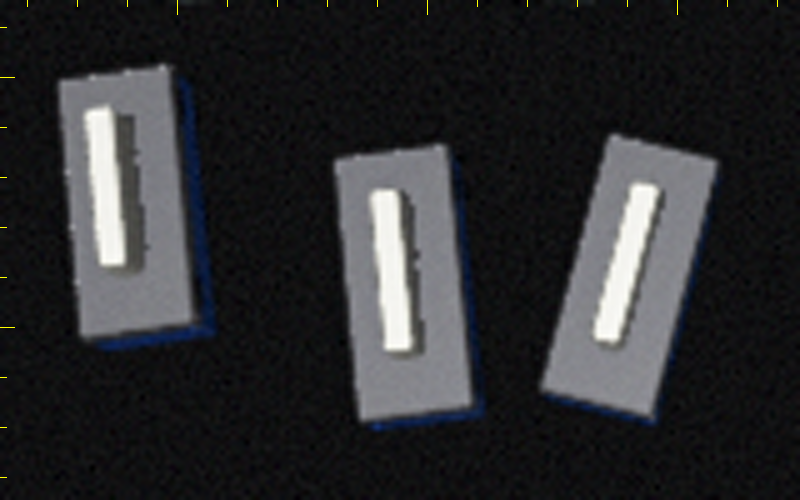

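View pics/s_trays.png

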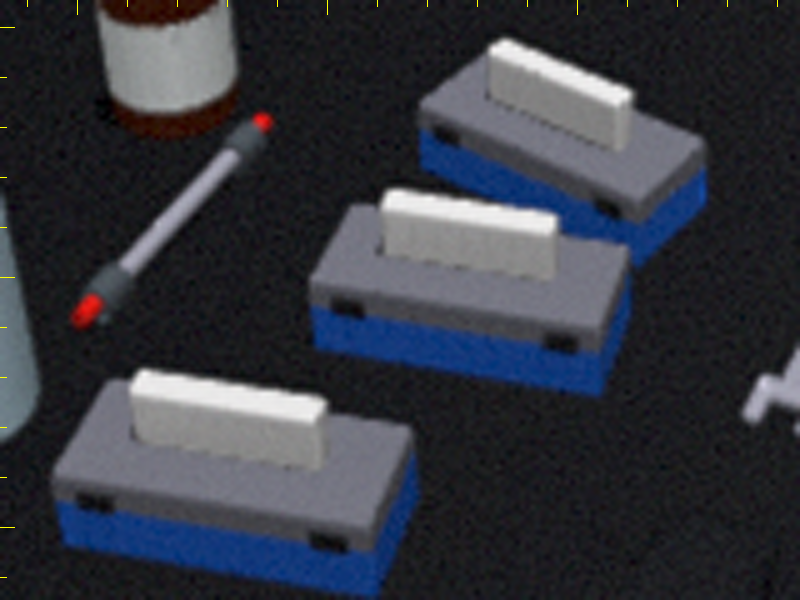

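View pics/t_draw.png

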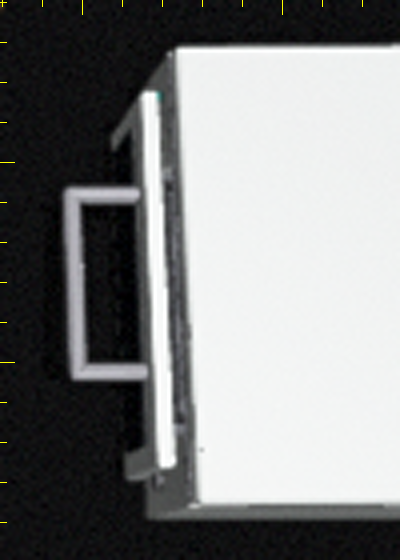

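View pics/s_draw.png

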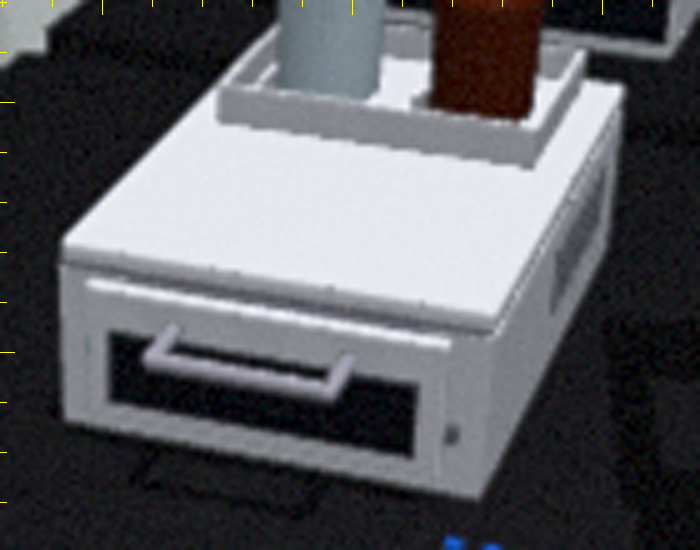

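```bash
cat > h.py <<'E'
import numpy as np, cv2
from bench import sense, snapshot
CAL={'side':dict(f=443.7890384016202,cx=317.6188963597891,cy=196.71960474256701,r=[0.50386939,-2.57723359,1.38203793],t=[451.13457964,184.79196178,1118.20555844]),
'top':dict(f=406.4165713610664,cx=318.45260862910294,cy=196.4681747097658,r=[2.15468431,-2.10132965,0.17753989],t=[-39.77149284,508.57737292,1077.7812891])}
def ray(n,p):
    c=CAL[n];R,_=cv2.Rodrigues(np.array(c['r']));d=R.T@np.array([(p[0]-c['cx'])/c['f'],(p[1]-c['cy'])/c['f'],1.0])
    return -R.T@np.array(c['t']),d/np.linalg.norm(d)
def tri(p1,p2):
    o1,d1=ray('top',p1);o2,d2=ray('side',p2)
    A=np.stack([d1,-d2],1);s=np.linalg.lstsq(A,o2-o1,rcond=None)[0]
    a=o1+s[0]*d1;b=o2+s[1]*d2
    return (a+b)/2,np.linalg.norm(a-b)
def onz(n,p,z):
    o,d=ray(n,p);return o+d*(z-o[2])/d[2]
def proj(n,P):
    c=CAL[n];R,_=cv2.Rodrigues(np.array(c['r']));q=(R@np.array(P).T).T+np.array(c['t'])
    return q[...,:2]/q[...,2:]*c['f']+[c['cx'],c['cy']]
E
python3 - <<'E'
from h import *
np.set_printoptions(precision=1,suppress=True)
print(ray('top',(0,0))[0],ray('side',(0,0))[0])
print(onz('top',(320,200),0),onz('top',(420,200),0),onz('top',(320,100),0))
T=lambda a:(165+a[0]/5-.5,135+a[1]/5-.5)
S=lambda a:(185+a[0]/5-.5,195+a[1]/5-.5)
D=lambda a:(380+a[0]/4-.5,110+a[1]/4-.5)
E=lambda a:(280+a[0]/5-.5,80+a[1]/5-.5)
trays={1:([(84,110),(111,106),(126,264),(100,266)],[(131,382),(145,368),(327,397),(318,411)]),
2:([(371,192),(399,190),(412,350),(386,352)],[(382,200),(395,188),(558,212),(551,224)]),
3:([(634,182),(661,188),(620,345),(593,340)],[(488,52),(503,40),(633,93),(624,105)])}
for k,(t,s) in trays.items():
    ps=[]
    for a,b in zip(t,s):
        p,e=tri(T(a),S(b));ps.append(p);print(k,p,'gap %.1f'%e)
    ps=np.array(ps);d=(ps[2]+ps[3]-ps[0]-ps[1])/2
    print('  mid',ps.mean(0),'len',np.linalg.norm(d),'yaw',np.degrees(np.arctan2(d[1],d[0])))
    q=np.array([onz('top',T(a),80) for a in t]);d=(q[2]+q[3]-q[0]-q[1])/2
    print('  top@80',q.mean(0),np.linalg.norm(d),np.degrees(np.arctan2(d[1],d[0])))
    q=np.array([onz('side',S(a),80) for a in s]);d=(q[2]+q[3]-q[0]-q[1])/2
    print('  side@80',q.mean(0),np.linalg.norm(d),np.degrees(np.arctan2(d[1],d[0])))
# bar ends (centre line corners)
for n,a,b in (('bar far',(72,195),(150,357)),('bar near',(80,372),(332,393)),('lid front far',(175,50),(63,242)),('lid front near',(196,503),(490,322))):
    p,e=tri(D(a),E(b));print(n,p,'gap %.1f'%e)
for z in (95,):
  print(onz('top',D((72,195)),95),onz('top',D((80,372)),95),onz('side',E((150,357)),95),onz('side',E((332,393)),95))
print(onz('top',D((175,50)),138),onz('top',D((196,503)),138))
E
```

```text
[ 316.6  -36.6 1149. ] [113.9 938.6 770.7]
[506.9 -31.3   0. ] [ 514.  -317.5    0. ] [810.3 -23.8   0. ]
1 [603.6 347.4  83.4] gap 0.5
1 [606.5 334.   79.6] gap 1.0
1 [520.2 319.2  79.5] gap 1.1
1 [517.7 331.7  83.2] gap 0.4
  mid [562.  333.1  81.4] len 87.4089457644257 yaw -169.96620176832005
  top@80 [562.2 333.5  80. ] 88.09731376388486 -169.86231697034364
  side@80 [563.1 331.8  80. ] 87.0952218634618 -170.00200826134912
2 [562.  189.1  82.8] gap 0.4
2 [563.5 174.4  79.5] gap 1.1
2 [477.5 162.7  81.2] gap 2.0
2 [475.5 175.8  84.2] gap 1.7
  mid [519.6 175.5  81.9] len 87.12499043802529 yaw -171.75979511339514
  top@80 [519.6 175.8  80. ] 88.01086679269225 -171.81428939917933
  side@80 [521.1 173.4  80. ] 85.56033419097766 -170.41125682316763
3 [571.9  47.9  78.9] gap 0.6
3 [569.5  33.4  78.2] gap 1.2
3 [483.4  52.4  78.4] gap 2.1
3 [484.2  66.3  80. ] gap 0.6
  mid [527.3  50.   78.9] len 88.89317730587896 yaw 167.8664031842094
  top@80 [526.6  49.8  80. ] 88.59226302309337 167.77471264334687
  side@80 [527.   51.5  80. ] 88.2797822024919 168.36710920825288
bar far [ 609.  -235.1   99.6] gap 1.7
bar near [ 488.5 -240.4   96.3] gap 1.9
lid front far [ 697.3 -295.4  138.8] gap 1.8
lid front near [ 404.  -304.4  132.4] gap 2.8
[ 609.5 -236.2   95. ] [ 489.7 -240.4   95. ] [ 613.3 -243.2   95. ] [ 488.3 -242.7   95. ]
[ 696.7 -295.8  138. ] [ 402.1 -303.3  138. ]
```

```bash
cat >> h.py <<'E'
from scipy.spatial.transform import Rotation as Ro
def Rt(head):  # tool down, tool y heading (deg)
    return Ro.from_matrix(np.stack([[0,0,-1],[np.cos(np.radians(head)),np.sin(np.radians(head)),0],np.cross([0,0,-1],[np.cos(np.radians(head)),np.sin(np.radians(head)),0])],1))
def cur():
    s=sense();r=s['tcp_rot'];return s,np.array(s['tool_pos']),Ro.from_euler('xyz',r,degrees=True)
def go(*targets):
    s,p,R=cur()
    M=R.as_matrix();print('t %.2f'%s['time'],'pos',np.round(p,1),'head %.1f'%np.degrees(np.arctan2(M[1,1],M[0,1])),'tilt %.2f'%np.degrees(np.arccos(-M[2,0])),'gap %.1f'%s['finger_gap'],'F',np.round(s['ft_force'],2))
    for x,y,z,h in targets:
        d=R.inv().apply(np.array([x,y,z])-p)/1000
        rv=(R.inv()*Rt(h)).as_rotvec()
        print((x,y,z,h),'d',np.round(d,4),'rv',np.round(rv,4))
E
python3 -c "
from h import *
go((549.5,-238.5,231,-88.4),(549.5,-238.5,140,-88.4))
print(onz('top',(376,239),47),onz('top',(335,267),47))"
```

```text
t 0.15 pos [ 215.1 -559.7  230.5] head -69.0 tilt 0.08 gap 85.7 F [0.66 0.67 0.12]
(549.5, -238.5, 231, -88.4) d [-2.000e-04 -1.799e-01 -4.273e-01] rv [3.389e-01 1.000e-04 1.500e-03]
(549.5, -238.5, 140, -88.4) d [ 0.0908 -0.1797 -0.4273] rv [3.389e-01 1.000e-04 1.500e-03]
[ 396.12287528 -185.42818722   47.        ] [318.78578068 -76.08870665  47.        ]
```

drive_tool --pt "136 0 -0.007 -0.017 0.014 0 0" --pt "136 0 -0.018 -0.043 0.034 0 0" --pt "136 0 -0.032 -0.077 0.061 0 0" --pt "136 0 -0.048 -0.115 0.091 0 0" --pt "136 0 -0.065 -0.154 0.122 0 0" --pt "136 0 -0.081 -0.192 0.152 0 0" --pt "136 0 -0.097 -0.231 0.183 0 0" --pt "136 0 -0.113 -0.269 0.213 0 0" --pt "136 0 -0.13 -0.308 0.244 0 0" --pt "136 0 -0.146 -0.346 0.275 0 0" --squeeze 40

```text
time: 0.98
tool_pos: [486.2, -298.5, 231.1]
tcp_rot: [-43.3, 90.0, 141.9]
ft_force: [0.6, -0.5, -0.1]
finger_gap: 39.9
```

```bash
python3 -c "
from h import *
go((549.5,-238.5,231,-88.4),(549.5,-238.5,140,-88.4))"
```

```text
t 0.98 pos [ 486.2 -298.5  231.1] head -84.8 tilt 0.02 gap 39.9 F [ 0.58 -0.53 -0.09]
(549.5, -238.5, 231, -88.4) d [ 0.0001 -0.054  -0.0685] rv [0.0623 0.0002 0.0002]
(549.5, -238.5, 140, -88.4) d [ 0.0911 -0.054  -0.0685] rv [0.0623 0.0002 0.0002]
```

drive_tool --pt "136 0 -0.022 -0.028 0.025 0 0" --pt "136 0 -0.042 -0.053 0.05 0 0" --pt "136 0.015 -0.054 -0.0685 0.062 0 0" --pt "136 0.04 -0.054 -0.0685 0.062 0 0" --pt "136 0.065 -0.054 -0.0685 0.062 0 0" --pt "136 0.085 -0.054 -0.0685 0.062 0 0" --pt "136 0.091 -0.054 -0.0685 0.062 0 0" --pt "136 0.091 -0.054 -0.0685 0.062 0 0" --pt "136 0.091 -0.054 -0.0685 0.062 0 0" --pt "136 0.091 -0.054 -0.0685 0.062 0 0"

```text
time: 1.82
tool_pos: [549.3, -241.0, 142.3]
tcp_rot: [150.2, 89.8, -28.1]
ft_force: [0.3, -0.5, -0.1]
finger_gap: 39.6
```

```bash
python3 - <<'E'
from h import *
go((549.5,-238.5,76,-88.4))
s=snapshot('wrist');cv2.imwrite('pics/w1.png',s['frame'])
import pickle;pickle.dump(s,open('w1.pkl','wb'))
E
```

```text
t 1.82 pos [ 549.3 -241.   142.3] head -88.3 tilt 0.16 gap 39.6 F [ 0.25 -0.54 -0.08]
(549.5, -238.5, 76, -88.4) d [ 0.0663 -0.0026 -0.0001] rv [ 0.0016 -0.0024 -0.0013]
```

View pics/w1.png

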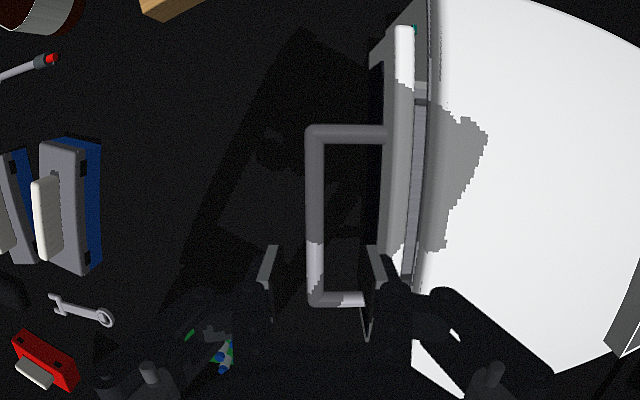

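The bar runs from (315,130) to (315,300) between the fingertips at (270,255) and (375,255). I'll convert the bar's pixels to world positions from the wrist view.

```bash
cat >> h.py <<'E'
def wray(s,p):
    R,_=cv2.Rodrigues(np.array(s['rvec']));dx,dy=p[0]-s['cx'],p[1]-s['cy'];r=np.hypot(dx,dy);th=r/s['fx']
    d=np.array([np.sin(th)*dx/r,np.sin(th)*dy/r,np.cos(th)]);return -R.T@np.array(s['tvec']),R.T@d
def wonz(s,p,z):
    o,d=wray(s,p);return o+d*(z-o[2])/d[2]
def tri2(a,b):
    (o1,d1),(o2,d2)=a,b
    s=np.linalg.lstsq(np.stack([d1,-d2],1),o2-o1,rcond=None)[0];A=o1+s[0]*d1;B=o2+s[1]*d2
    return (A+B)/2,np.linalg.norm(A-B)
E
python3 - <<'E'
from h import *;import pickle
np.set_printoptions(precision=1,suppress=True)
s=pickle.load(open('w1.pkl','rb'))
print('cam',wray(s,(300,200))[0])
for p in ((315,140),(315,200),(315,250),(315,290)): print(p,wonz(s,p,95))
D=lambda a:(380+a[0]/4-.5,110+a[1]/4-.5)
# bar far corner (centre line) seen top & wrist; near corner
print(tri2(ray('top',D((72,195))),wray(s,(314,134))),tri2(ray('top',D((80,372))),wray(s,(314,299))))
E
```

```text
cam [ 625.8 -239.   285.2]
(315, 140) [ 604.3 -235.9   95. ]
(315, 200) [ 565.6 -236.8   95. ]
(315, 250) [ 529.7 -237.6   95. ]
(315, 290) [ 496.6 -238.2   95. ]
(array([ 608.3, -235.3,   99.1]), np.float64(0.11576848588253802)) (array([ 489.6, -238.8,   97.3]), np.float64(2.414661927995875))
```

The two views agree: bar middle is about (549,-237), 95–98 mm high. Lowering over it and pinching.

drive_tool --pt "136 0.01 -0.004 0 0 0 0" --pt "136 0.026 -0.004 0 0 0 0" --pt "136 0.045 -0.004 0 0 0 0" --pt "136 0.06 -0.004 0 0 0 0" --pt "136 0.066 -0.004 0 0 0 0" --pt "170 0.066 -0.004 0 0 0 0" --pt "200 0.066 -0.004 0 0 0 0" --pt "235 0.066 -0.004 0 0 0 0" --pt "235 0.066 -0.004 0 0 0 0" --pt "235 0.066 -0.004 0 0 0 0" --squeeze 40

```text
time: 2.7
tool_pos: [548.7, -236.4, 75.1]
tcp_rot: [158.0, 89.9, -20.2]
ft_force: [-0.8, 1.2, 2.8]
finger_gap: 10.5
```

```bash
python3 - <<'E'
from h import *
s,p,R=cur()
import math
u=np.array([math.sin(math.radians(1.6)),-math.cos(math.radians(1.6)),0])
q=p-u*135; go((*q[:2],77,-88.4))
E
```

```text
t 2.70 pos [ 548.7 -236.4   75.1] head -88.3 tilt 0.06 gap 10.5 F [-0.81  1.21  2.84]
(np.float64(544.9797151264747), np.float64(-101.47051342296919), 77, -88.4) d [-0.002  -0.135  -0.0003] rv [ 0.0019 -0.001  -0.0004]
```

drive_tool --pt "235 0 -0.004 0 0 0 0" --pt "235 0 -0.012 0 0 0 0" --pt "235 0 -0.024 0 0 0 0" --pt "235 0 -0.038 0 0 0 0" --pt "235 0 -0.052 0 0 0 0" --pt "235 0 -0.066 0 0 0 0" --pt "235 0 -0.08 0 0 0 0" --pt "235 0 -0.094 0 0 0 0" --pt "235 0 -0.104 0 0 0 0" --pt "235 0 -0.108 0 0 0 0"

```text
time: 3.53
tool_pos: [545.6, -127.3, 75.0]
tcp_rot: [159.6, 89.9, -18.6]
ft_force: [1.3, -2.6, 3.3]
finger_gap: 10.7
```

drive_tool --pt "235 0 -0.003 0 0 0 0" --pt "235 0 -0.006 0 0 0 0" --pt "235 0 -0.009 0 0 0 0" --pt "235 0 -0.012 0 0 0 0" --pt "235 0 -0.014 0 0 0 0" --pt "235 0 -0.016 0 0 0 0" --pt "235 0 -0.018 0 0 0 0" --pt "235 0 -0.019 0 0 0 0" --pt "235 0 -0.02 0 0 0 0" --pt "235 0 -0.02 0 0 0 0"

```text
time: 4.37
tool_pos: [545.2, -111.9, 75.0]
tcp_rot: [107.8, 89.7, -70.6]
ft_force: [1.1, -16.4, 1.5]
finger_gap: 10.6
```

```bash
python3 - <<'E'
from h import *
go()
E
```

```text
t 4.37 pos [ 545.2 -111.9   75. ] head -88.4 tilt 0.32 gap 10.6 F [  1.06 -16.36   1.47]
```

The drawer is on its stop: about 16 N at 124 mm of travel. Releasing and rising to look into the bay.

drive_tool --pt "235 0 0.003 0 0 0 0" --pt "180 0 0.003 0 0 0 0" --pt "130 0 0.003 0 0 0 0" --pt "130 0 0.003 0 0 0 0" --pt "130 -0.012 0.003 0 0 0 0" --pt "130 -0.035 0.003 0 0 0 0" --pt "100 -0.07 0.003 0 0 0 0" --pt "60 -0.105 0.003 0 0 0 0" --pt "60 -0.135 0.003 0 0 0 0" --pt "60 -0.145 0.003 0 0 0 0"

```text
time: 5.2
tool_pos: [546.8, -111.7, 226.2]
tcp_rot: [162.6, 89.5, -15.6]
ft_force: [1.1, 0.8, 1.4]
finger_gap: 65.2
```

```bash
python3 - <<'E'
from h import *
go((527,50,170,-102),(527,50,150,-102),(527,50,52,-102))
import pickle
for n in ('wrist','top'):
    s=snapshot(n);cv2.imwrite(f'pics/{n}2.png',s['frame'])
    pickle.dump(s,open(f'{n}2.pkl','wb'))
    print(n,s['tvec'])
E
```

```text
t 5.20 pos [ 546.8 -111.7  226.2] head -88.3 tilt 0.46 gap 65.2 F [1.08 0.75 1.4 ]
(527, 50, 170, -102) d [ 0.0557 -0.1624  0.0153] rv [ 0.2396 -0.0079 -0.0015]
(527, 50, 150, -102) d [ 0.0757 -0.1624  0.0155] rv [ 0.2396 -0.0079 -0.0015]
(527, 50, 52, -102) d [ 0.1737 -0.1627  0.0162] rv [ 0.2396 -0.0079 -0.0015]
wrist [-129.0922537   482.03541008  535.75595208]
top [ -39.77149284  508.57737292 1077.7812891 ]
```

View pics/wrist2.png

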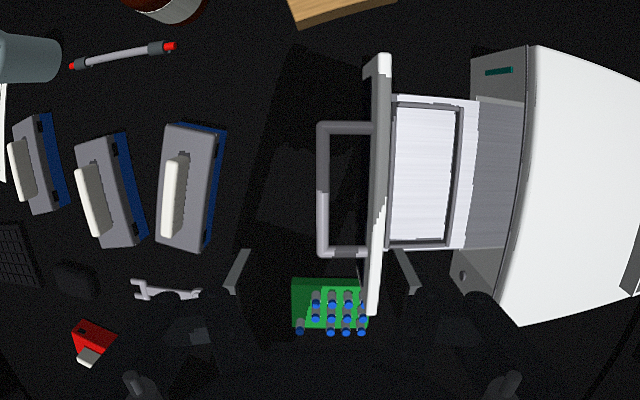

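View pics/top2.png

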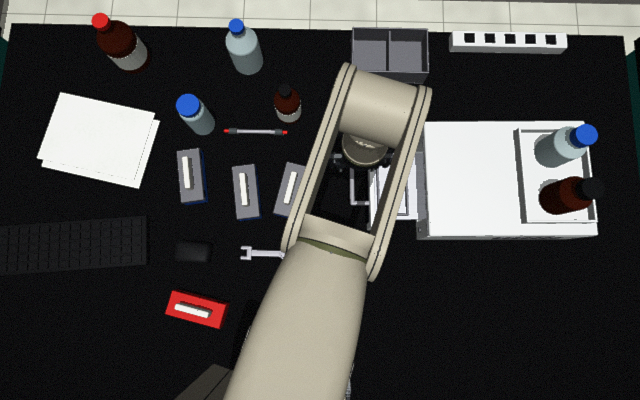

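The wrist view shows the drawer fully out: bar at (322,190), bay rails around (390–463, 100–248). The green rack at (330,310) is clear of it. I'll measure the bay in a crop.

```bash
python3 - <<'E'
import cv2
t=cv2.imread("pics/wrist2.png")
x0,x1,y0,y1,k=350,510,70,270,3
x0,x1,y0,y1,k=360,490,80,260,3.3
c=cv2.resize(t[y0:y1,x0:x1],None,fx=4,fy=4,interpolation=cv2.INTER_CUBIC)[:600] if 0 else cv2.resize(t[y0:y1,x0:x1],None,fx=k,fy=k,interpolation=cv2.INTER_CUBIC)
for x in range(360,490,10): cv2.line(c,(int((x-x0+.5)*k),0),(int((x-x0+.5)*k),8),(0,0,255),1)
for y in range(80,260,10): cv2.line(c,(0,int((y-y0+.5)*k)),(8,int((y-y0+.5)*k)),(0,0,255),1)
cv2.imwrite("pics/bay.png",c)
E
```

```text
(no output)
```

View pics/bay.png

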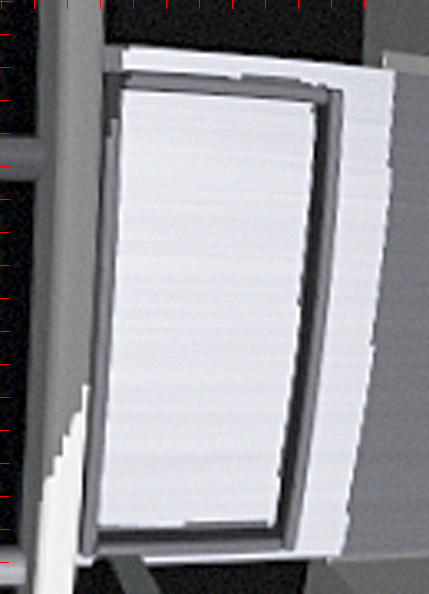

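```bash
python3 - <<'E'
from h import *;import pickle
np.set_printoptions(precision=1,suppress=True)
s=pickle.load(open('wrist2.pkl','rb'))
C=lambda a:(360+a[0]/3.3-.5,80+a[1]/3.3-.5)
print('cam',wray(s,(1,1))[0])
for n,a,z in (('back floor far',(313,102),26),('back floor near',(276,522),26),('front rail inner far',(119,120),40),('front rail inner near',(96,540),40),('far floor L',(130,95),26),('near floor L',(100,527),26),('backrail inner top far',(328,102),40),('backrail inner top near',(284,538),40),('face base L',(390,60),40)):
    print(n,wonz(s,C(a),z))
print('bar',[wonz(s,p,95) for p in ((322,128),(322,190),(322,250))])
# fins from wrist: corners of nearest tray fin top
E
```

```text
cam [ 622.5 -109.6  369.5]
back floor far [ 629.6 -264.9   26. ]
back floor near [ 469.8 -271.2   26. ]
front rail inner far [ 617.  -189.9   40. ]
front rail inner near [ 468.8 -194.9   40. ]
far floor L [ 625.6 -196.7   26. ]
near floor L [ 467.7 -199.5   26. ]
backrail inner top far [ 629.9 -264.3   40. ]
backrail inner top near [ 469.4 -269.2   40. ]
face base L [ 647.6 -287.8   40. ]
bar [array([ 603.8, -111.2,   95. ]), array([ 547.1, -112.9,   95. ]), array([ 485.9, -114.7,   95. ])]
```

drive_tool --pt "60 0.004 -0.012 0.001 0.02 0 0" --pt "60 0.012 -0.04 0.004 0.06 -0.002 0" --pt "60 0.025 -0.075 0.007 0.1 -0.004 0" --pt "60 0.042 -0.11 0.01 0.15 -0.006 0" --pt "60 0.06 -0.14 0.013 0.2 -0.008 0" --pt "60 0.073 -0.157 0.015 0.23 -0.008 0" --pt "60 0.08 -0.162 0.0155 0.24 -0.008 0" --pt "60 0.085 -0.1624 0.0155 0.24 -0.008 0" --pt "60 0.085 -0.1624 0.0155 0.24 -0.008 0" --pt "60 0.085 -0.1624 0.0155 0.24 -0.008 0"

```text
time: 6.13
tool_pos: [524.2, 49.5, 134.1]
tcp_rot: [9.9, 89.5, 177.9]
ft_force: [-1.3, 0.9, -0.3]
finger_gap: 65.6
```

```bash
python3 - <<'E'
from h import *
go((527,50,50,-102))
import pickle
s=snapshot('wrist');cv2.imwrite('pics/w3.png',s['frame']);pickle.dump(s,open('w3.pkl','wb'))
E
```

```text
t 6.13 pos [524.2  49.5 134.1] head -102.0 tilt 0.49 gap 65.6 F [-1.26  0.85 -0.3 ]
(527, 50, 50, -102) d [ 0.0841 -0.0012 -0.0033] rv [-0.0007  0.0084 -0.0015]
```

View pics/w3.png

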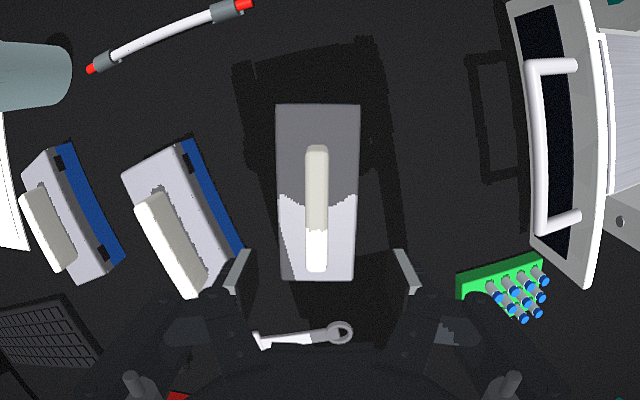

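The fin stands at (316,150)–(316,270), between the fingertips at (240,270) and (403,270). Locating its centre now.

```bash
python3 - <<'E'
from h import *;import pickle
np.set_printoptions(precision=1,suppress=True)
s=pickle.load(open('w3.pkl','rb'))
a,b=wonz(s,(316.5,145),80),wonz(s,(316,272),80)
print('fin',a,b,(a+b)/2,np.degrees(np.arctan2(*(a-b)[[1,0]])))
a,b=wonz(s,(317,104),46),wonz(s,(316,281),46);print('cover',a,b,(a+b)/2)
T=lambda a:(165+a[0]/5-.5,135+a[1]/5-.5)
print(tri2(ray('top',T((647,185))),wray(s,(316.5,145))),tri2(ray('top',T((607,343))),wray(s,(316,272))))
print('fin2',wonz(s,(145,202),80),wonz(s,(190,293),80))
E
```

```text
fin [574.4  41.4  80. ] [484.   61.6  80. ] [529.2  51.5  80. ] -12.629844169938327
cover [599.7  36.   46. ] [454.7  68.6  46. ] [527.2  52.3  46. ]
(array([572.8,  41.7,  67.9]), np.float64(0.3221003539448826)) (array([483.4,  60.4,  78.9]), np.float64(2.7521915290032903))
fin2 [564.  175.8  80. ] [481.7 168.6  80. ]
```

drive_tool --pt "60 0.012 -0.0023 -0.0038 0.006 0.008 0" --pt "60 0.036 -0.0023 -0.0038 0.006 0.008 0" --pt "60 0.062 -0.0023 -0.0038 0.006 0.008 0" --pt "60 0.078 -0.0023 -0.0038 0.006 0.008 0" --pt "60 0.083 -0.0023 -0.0038 0.006 0.008 0" --pt "100 0.083 -0.0023 -0.0038 0.006 0.008 0" --pt "140 0.083 -0.0023 -0.0038 0.006 0.008 0" --pt "180 0.083 -0.0023 -0.0038 0.006 0.008 0" --pt "225 0.083 -0.0023 -0.0038 0.006 0.008 0" --pt "225 0.083 -0.0023 -0.0038 0.006 0.008 0" --squeeze 40

```text
time: 7.02
tool_pos: [529.2, 51.9, 53.1]
tcp_rot: [172.9, 89.8, -19.5]
ft_force: [0.5, -0.6, 5.0]
finger_gap: 15.3
```

```bash
python3 - <<'E'
from h import *
go()
E
```

```text
t 7.02 pos [529.2  51.9  53.1] head -102.4 tilt 0.18 gap 15.3 F [ 0.46 -0.61  4.95]
```

drive_tool --pt "225 -0.004 0 0 0 0 0" --pt "225 -0.012 0 0 0 0 0" --pt "225 -0.024 0 0 0 0 0" --pt "225 -0.034 0 0 0 0 0" --pt "225 -0.04 0 0 0 0 0" --pt "225 -0.04 0 0 0 0 0" --pt "225 -0.04 0 0 0 0 0" --pt "225 -0.04 0 0 0 0 0" --pt "225 -0.04 0 0 0 0 0" --pt "225 -0.04 0 0 0 0 0"

```text
time: 7.85
tool_pos: [527.2, 52.1, 90.5]
tcp_rot: [46.0, 89.9, -146.3]
ft_force: [-0.0, -0.3, -2.2]
finger_gap: 15.1
```

```bash
python3 - <<'E'
from h import *
go()
f=[]
for i in range(3):
    s=snapshot('side' if i else 'wrist');f.append(sense()['ft_force'])
    if i<2: cv2.imwrite(f'pics/lift3_{i}.png',s['frame'])
print(np.round(f,2),np.round(sense()['joint_efforts'],2))
E
```

```text
t 7.85 pos [527.2  52.1  90.5] head -102.4 tilt 0.10 gap 15.1 F [-0.01 -0.33 -2.17]
[[ 0.27 -0.61 -2.89]
 [ 0.47  0.31 -3.51]
 [-0.08  0.43 -2.32]] [ 0.000e+00 -5.038e+01 -4.727e+01 -1.000e-02  1.000e-02 -0.000e+00]
```

About 2.7 N, so tray 3 is an empty one. Setting it back where it stood.

drive_tool --pt "225 0.006 0 0 0 0 0" --pt "225 0.018 0 0 0 0 0" --pt "225 0.029 0 0 0 0 0" --pt "225 0.036 0 0 0 0 0" --pt "225 0.0385 0 0 0 0 0" --pt "225 0.0395 0 0 0 0 0" --pt "225 0.0395 0 0 0 0 0" --pt "200 0.0395 0 0 0 0 0" --pt "140 0.0395 0 0 0 0 0" --pt "60 0.0395 0 0 0 0 0"

```text
time: 8.83
tool_pos: [527.6, 52.0, 51.2]
tcp_rot: [67.9, 89.9, -124.5]
ft_force: [-1.0, -0.2, -0.4]
finger_gap: 41.7
```

```bash
python3 - <<'E'
from h import *
go((520.5,174.5,134,-81.6))
E
```

```text
t 8.83 pos [527.6  52.   51.2] head -102.4 tilt 0.07 gap 41.7 F [-0.96 -0.23 -0.39]
(520.5, 174.5, 134, -81.6) d [-0.083  -0.118   0.0332] rv [-0.3628  0.0006 -0.001 ]
```

drive_tool --pt "60 -0.012 0 0 0 0 0" --pt "60 -0.04 0 0 0 0 0" --pt "60 -0.065 -0.01 0.003 -0.03 0 0" --pt "60 -0.078 -0.035 0.01 -0.1 0 0" --pt "60 -0.083 -0.07 0.02 -0.2 0 0" --pt "60 -0.083 -0.1 0.028 -0.3 0 0" --pt "60 -0.083 -0.115 0.032 -0.36 0 0" --pt "60 -0.083 -0.118 0.033 -0.363 0 0" --pt "60 -0.083 -0.118 0.033 -0.363 0 0" --pt "60 -0.083 -0.118 0.033 -0.363 0 0"

```text
time: 9.67
tool_pos: [520.9, 173.9, 134.8]
tcp_rot: [76.8, 89.9, -94.8]
ft_force: [-0.7, -0.2, 0.0]
finger_gap: 65.5
```

```bash
python3 - <<'E'
from h import *
import pickle
go()
s=snapshot('wrist');cv2.imwrite('pics/w4.png',s['frame']);pickle.dump(s,open('w4.pkl','wb'))
E
```

```text
t 9.67 pos [520.9 173.9 134.8] head -81.7 tilt 0.09 gap 65.5 F [-0.69 -0.21  0.  ]
```

View pics/w4.png

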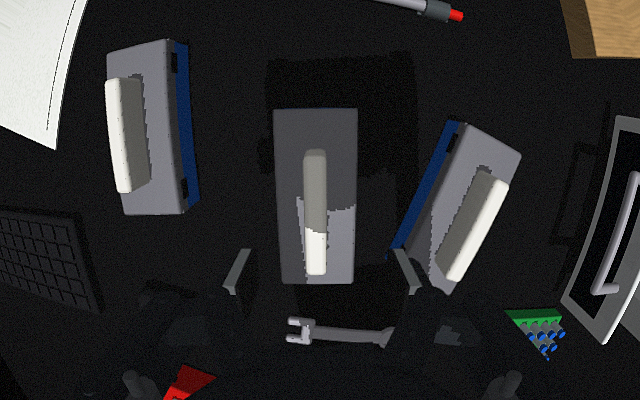

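Tray 2's fin is at (315,150)–(316,275), between the tips. Tray 3 stands upright at right, fin at (475,230). The right finger clears it.

```bash
python3 - <<'E'
from h import *;import pickle
np.set_printoptions(precision=1,suppress=True)
s=pickle.load(open('w4.pkl','rb'))
a,b=wonz(s,(315,150),80),wonz(s,(315.7,276),80)
print('fin',a,b,(a+b)/2,np.degrees(np.arctan2(*(a-b)[[1,0]])))
a,b=wonz(s,(315.5,108),46),wonz(s,(316,284),46);print('cover',a,b,(a+b)/2)
go((521,174.8,51,-82))
E
```

```text
fin [567.4 184.5  80. ] [475.4 171.2  80. ] [521.4 177.9  80. ] 8.196627399106202
cover [593.6 188.5  46. ] [446.2 167.5  46. ] [519.9 178.   46. ]
t 9.72 pos [520.9 173.5 134.7] head -81.7 tilt 0.08 gap 64.9 F [-1.3 -0.5 -0.5]
(521, 174.8, 51, -82) d [ 0.1 -0.  -0. ] rv [ 0.  0. -0.]
```

drive_tool --pt "60 0.012 -0.003 0 0.004 0 0" --pt "60 0.036 -0.003 0 0.004 0 0" --pt "60 0.062 -0.003 0 0.004 0 0" --pt "60 0.078 -0.003 0 0.004 0 0" --pt "60 0.083 -0.003 0 0.004 0 0" --pt "100 0.083 -0.003 0 0.004 0 0" --pt "140 0.083 -0.003 0 0.004 0 0" --pt "180 0.083 -0.003 0 0.004 0 0" --pt "225 0.083 -0.003 0 0.004 0 0" --pt "225 0.083 -0.003 0 0.004 0 0"

```text
time: 10.55
tool_pos: [521.6, 177.7, 53.2]
tcp_rot: [170.8, 89.9, -1.0]
ft_force: [0.2, 0.6, 1.4]
finger_gap: 15.2
```

drive_tool --pt "225 -0.004 0 0 0 0 0" --pt "225 -0.012 0 0 0 0 0" --pt "225 -0.024 0 0 0 0 0" --pt "225 -0.034 0 0 0 0 0" --pt "225 -0.04 0 0 0 0 0" --pt "225 -0.04 0 0 0 0 0" --pt "225 -0.04 0 0 0 0 0" --pt "225 -0.04 0 0 0 0 0" --pt "225 -0.04 0 0 0 0 0" --pt "225 -0.04 0 0 0 0 0"

```text
time: 11.38
tool_pos: [519.8, 177.2, 90.9]
tcp_rot: [33.2, 89.9, -138.6]
ft_force: [-0.1, -0.5, -4.1]
finger_gap: 15.6
```

```bash
python3 - <<'E'
from h import *
go()
f=[sense()['ft_force']]
for i in range(3):
    s=snapshot('wrist');f.append(sense()['ft_force'])
cv2.imwrite(f'pics/lift2.png',s['frame'])
print(np.round(f,2))
E
```

```text
t 11.38 pos [519.8 177.2  90.9] head -81.8 tilt 0.11 gap 15.6 F [-0.08 -0.45 -4.05]
[[-0.08 -0.45 -4.05]
 [-0.51  0.72 -4.78]
 [ 0.27 -0.45 -4.4 ]
 [ 0.38  0.34 -4.05]]
```

About 4.3 N. It looks like the full one, but I'll take more readings to be sure.

```bash
python3 - <<'E'
from h import *
f=[]
for i in range(16):
    s=snapshot('side');f.append(sense()['ft_force'][2])
cv2.imwrite(f'pics/lift2s.png',s['frame'])
print(np.mean(f),np.std(f)/4)
go()
E
```

```text
-4.670029292679544 0.15645819939191097
t 12.33 pos [520.4 177.4  91.7] head -81.8 tilt 0.05 gap 15.0 F [-0.08 -0.96 -5.3 ]
```

View pics/lift2s.png

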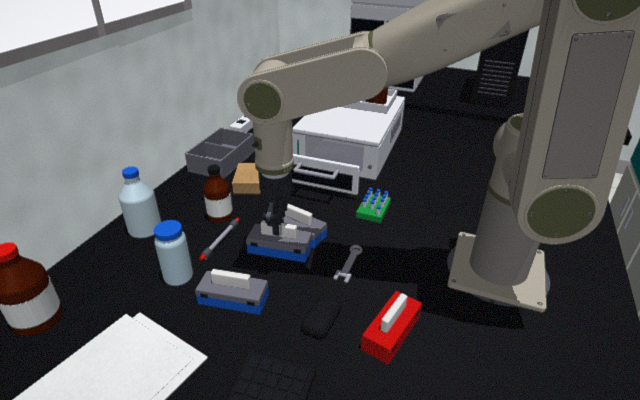

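4.67 ± 0.16 N over 16 readings is about 0.48 kg, so tray 2 (middle) is the full one. It hangs level at (279,240) in the side view. Checking how it sits in the hand.

View pics/lift2.png

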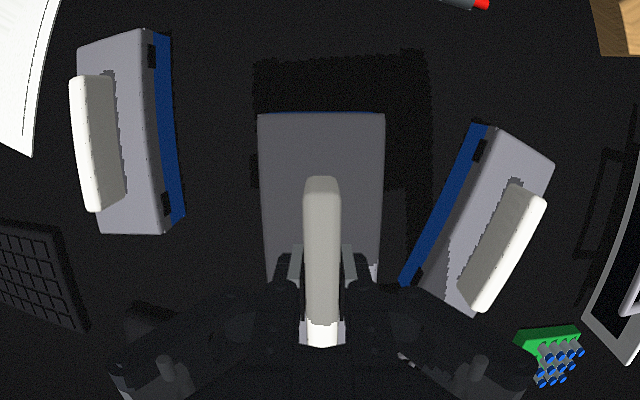

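```bash
python3 - <<'E'
from h import *
go((549,-230,190,-88.1),(520.4,177.4,190,-88.1))
E
```

```text
t 12.33 pos [520.4 177.4  91.7] head -81.8 tilt 0.05 gap 15.0 F [-0.08 -0.96 -5.3 ]
(549, -230, 190, -88.1) d [-0.0979  0.4074  0.0297] rv [ 0.1096  0.0002 -0.0009]
(520.4, 177.4, 190, -88.1) d [-0.0983  0.0001  0.0001] rv [ 0.1096  0.0002 -0.0009]
```

```bash
python3 - <<'E'
from h import *
s=snapshot('wrist')
p=np.array(sense()['tool_pos']);M=cur()[2].as_matrix()
zc=91.3-51.5  # lift offset
for n,px,z in (('fin far',(322,178),80+zc-1),('fin near top',(322,322),80+zc-1),('fin near',(322,347),80+zc-1),('cover far L',(259,115),46+zc-1),('cover far R',(384,115),46+zc-1)):
    q=wonz(s,px,z);print(n,q.round(1),'tool y,z',((q-p)@M[:,1]).round(1),((q-p)@M[:,2]).round(1))
cv2.imwrite('pics/lift2b.png',cv2.resize(s['frame'][100:400,220:420],None,fx=2,fy=2))
E
```

```text
fin far [568.8 183.8 118.8] tool y,z 0.5 -48.9
fin near top [499.7 173.9 118.8] tool y,z 0.5 21.0
fin near [482.6 171.4 118.8] tool y,z 0.5 38.2
cover far L [587.7 217.2  84.8] tool y,z -29.9 -72.3
cover far R [596.3 157.4  84.8] tool y,z 30.6 -72.3
```

View pics/lift2b.png

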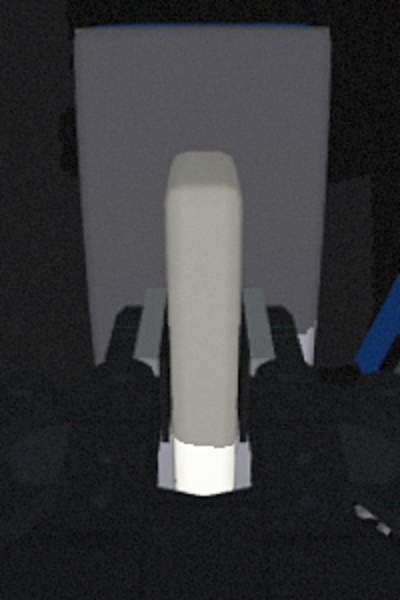

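The tray is square in the jaws, with its centre about 2 mm toward the robot from the TCP. Lifting and carrying it over.

drive_tool --pt "225 -0.008 0 0 0 0 0" --pt "225 -0.028 0 0 0 0 0" --pt "225 -0.052 0 0 0 0 0" --pt "225 -0.076 0.01 0.001 0.003 0 0" --pt "225 -0.095 0.03 0.002 0.008 0 0" --pt "225 -0.104 0.057 0.004 0.015 0 0" --pt "225 -0.105 0.087 0.006 0.023 0 0" --pt "225 -0.105 0.12 0.008 0.032 0 0" --pt "225 -0.105 0.153 0.01 0.041 0 0" --pt "225 -0.105 0.186 0.0126 0.05 0 0"

```text
time: 13.22
tool_pos: [534.5, -9.8, 197.9]
tcp_rot: [128.8, 89.9, -45.9]
ft_force: [0.9, -0.6, -5.0]
finger_gap: 15.3
```

```bash
python3 - <<'E'
from h import *
go((551,-230,195,-88.1))
E
```

```text
t 13.22 pos [534.5  -9.8 197.9] head -84.7 tilt 0.09 gap 15.3 F [ 0.93 -0.6  -5.01]
(551, -230, 195, -88.1) d [0.0031 0.2208 0.004 ] rv [ 0.0597 -0.001  -0.0012]
```

drive_tool --pt "225 0 0.032 0.0006 0.009 0 0" --pt "225 0 0.064 0.0012 0.018 0 0" --pt "225 0 0.096 0.0018 0.027 0 0" --pt "225 0 0.127 0.0024 0.036 0 0" --pt "225 0 0.157 0.003 0.044 0 0" --pt "225 0 0.184 0.0034 0.051 0 0" --pt "225 0 0.204 0.0037 0.056 0 0" --pt "225 0 0.216 0.0039 0.0585 0 0" --pt "225 0 0.2205 0.004 0.0597 -0.001 -0.001" --pt "225 0 0.2215 0.004 0.0597 -0.001 -0.001"

```text
time: 14.05
tool_pos: [550.9, -229.7, 197.2]
tcp_rot: [-14.6, 89.9, 167.2]
ft_force: [-0.6, 0.5, -3.7]
finger_gap: 15.4
```

```bash
python3 - <<'E'
from h import *
import pickle
s=snapshot('side');cv2.imwrite('pics/s5.png',cv2.resize(s['frame'][60:260,200:460],None,fx=3,fy=3))
s=snapshot('wrist');cv2.imwrite('pics/w5.png',s['frame']);pickle.dump((s,sense()),open('w5.pkl','wb'))
go((551,-230,120,-88.1),(551,-230,90,-88.1),(551,-230,77.5,-88.1))
E
```

```text
t 14.15 pos [ 551.  -228.4  197.1] head -88.1 tilt 0.09 gap 15.5 F [-0.63  1.51 -4.45]
(551, -230, 120, -88.1) d [ 0.0771  0.0016 -0.    ] rv [0.0006 0.0014 0.0007]
(551, -230, 90, -88.1) d [ 1.071e-01  1.600e-03 -1.000e-04] rv [0.0006 0.0014 0.0007]
(551, -230, 77.5, -88.1) d [ 1.196e-01  1.700e-03 -1.000e-04] rv [0.0006 0.0014 0.0007]
```

View pics/w5.png

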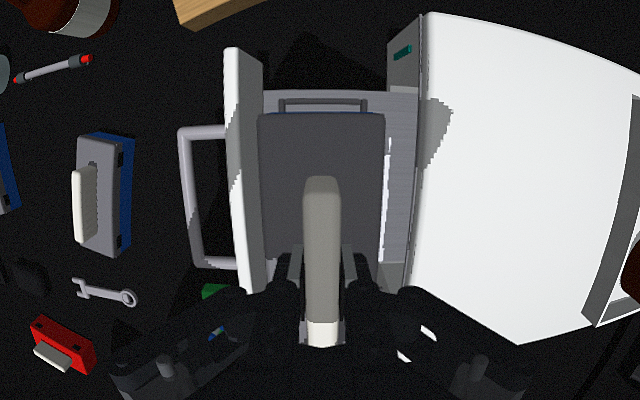

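View pics/s5.png

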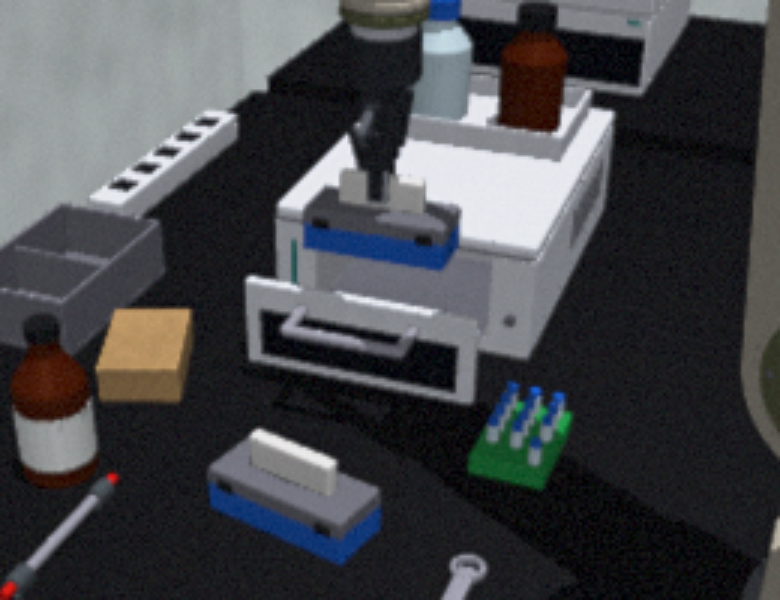

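The tray hangs over the bay: its far edge spans (258–384, 114) and the far rail behind it spans (280–367, 100). Computing the offset between them.

```bash
python3 - <<'E'
from h import *
import pickle
s,st=pickle.load(open('w5.pkl','rb'));p=np.array(st['tool_pos']);M=Ro.from_euler('xyz',st['tcp_rot'],degrees=True).as_matrix()
print(p.round(1))
for n,px,z in (('railL',(280,100),40),('railR',(367,100),40),('rail innerL',(285,108),40),('rail innerR',(362,108),40),('trayL',(259,116),190),('trayR',(384,116),190),('bar far',(186,131),95),('bar near',(200,264),95),('bar mid',(192,200),95)):
    q=wonz(s,px,z);print(n,q.round(1),'tool y,z',((q-p)@M[:,1]).round(1),((q-p)@M[:,2]).round(1))
c=cv2.resize(s['frame'][80:140,240:400],None,fx=5,fy=5,interpolation=cv2.INTER_CUBIC);cv2.imwrite('pics/w5c.png',c)
E
```

```text
[ 551.  -228.4  197.1]
railL [ 631.2 -187.    40. ] tool y,z -38.6 -81.8
railR [ 634.  -270.2   40. ] tool y,z 44.7 -81.8
rail innerL [ 623.5 -192.    40. ] tool y,z -33.9 -73.8
rail innerR [ 625.9 -265.8   40. ] tool y,z 39.9 -73.8
trayL [ 621.8 -196.8  190. ] tool y,z -29.2 -71.8
trayR [ 623.8 -257.3  190. ] tool y,z 31.3 -71.7
bar far [ 606.8 -113.9   95. ] tool y,z -112.5 -59.7
bar near [ 481.7 -115.3   95. ] tool y,z -115.3 65.3
bar mid [ 546.  -115.2   95. ] tool y,z -113.2 1.0
```

View pics/w5c.png

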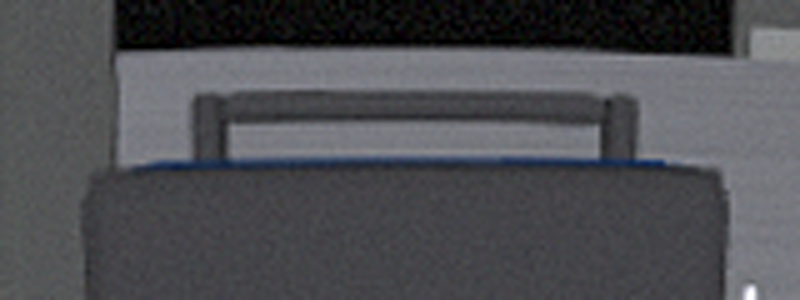

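Aligned to about 1 mm. Lowering into the bay, with the last part slow.

drive_tool --pt "225 0.008 0.0014 -0.0007 0 0.001 0" --pt "225 0.025 0.0014 -0.0007 0 0.001 0" --pt "225 0.045 0.0014 -0.0007 0 0.001 0" --pt "225 0.065 0.0014 -0.0007 0 0.001 0" --pt "225 0.083 0.0014 -0.0007 0 0.001 0" --pt "225 0.096 0.0014 -0.0007 0 0.001 0" --pt "225 0.104 0.0014 -0.0007 0 0.001 0" --pt "225 0.109 0.0014 -0.0007 0 0.001 0" --pt "225 0.112 0.0014 -0.0007 0 0.001 0" --pt "225 0.112 0.0014 -0.0007 0 0.001 0"

```text
time: 14.98
tool_pos: [551.8, -230.7, 85.1]
tcp_rot: [120.9, 90.0, -57.2]
ft_force: [-0.0, -0.6, -5.6]
finger_gap: 15.2
```

```bash
python3 - <<'E'
from h import *
go((551.5,-229.8,77,-88.1))
s=snapshot('wrist');cv2.imwrite('pics/w6.png',s['frame'])
s=snapshot('side');cv2.imwrite('pics/s6.png',cv2.resize(s['frame'][100:220,260:420],None,fx=5,fy=5))
E
```

```text
t 14.98 pos [ 551.8 -230.7   85.1] head -88.1 tilt 0.01 gap 15.2 F [-0.02 -0.56 -5.58]
(551.5, -229.8, 77, -88.1) d [ 0.0081 -0.0009  0.0003] rv [ 0.0002 -0.0001 -0.0001]
```

View pics/w6.png

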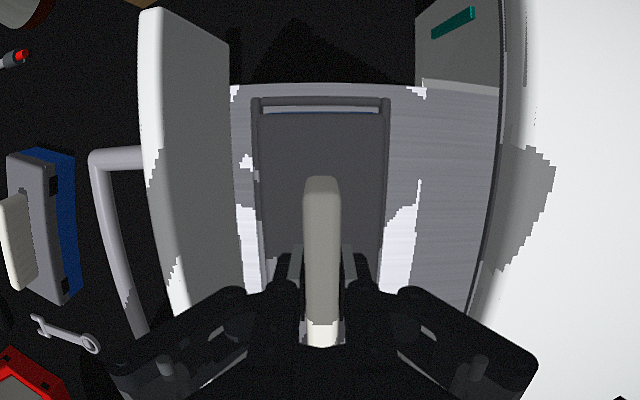

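View pics/s6.png

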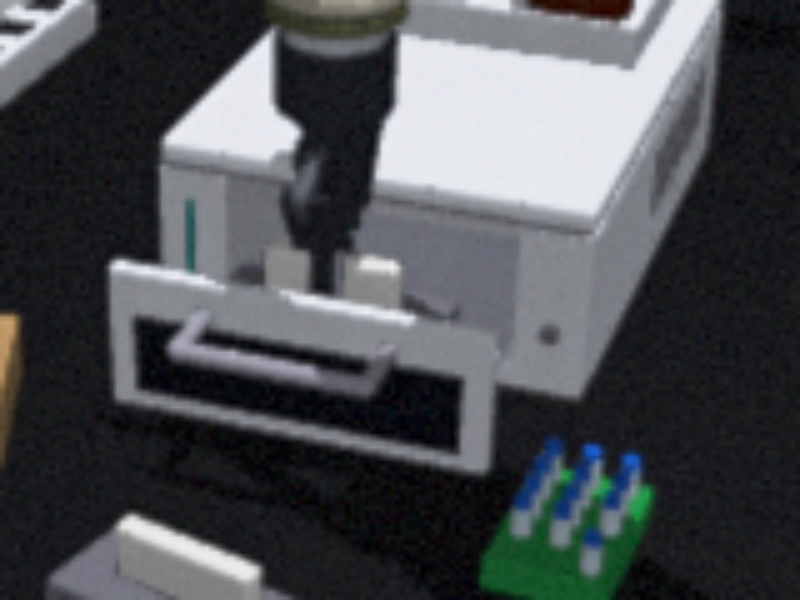

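The tray (258–384) is centred between the rails (257–385) and has floor showing at its far end. Lowering the last 8 mm slowly.

drive_tool --pt "225 0.0015 0 0 0 0 0" --pt "225 0.003 0 0 0 0 0" --pt "225 0.0045 0 0 0 0 0" --pt "225 0.0055 0 0 0 0 0" --pt "225 0.0065 0 0 0 0 0" --pt "225 0.007 0 0 0 0 0" --pt "225 0.0075 0 0 0 0 0" --pt "225 0.008 0 0 0 0 0" --pt "225 0.008 0 0 0 0 0" --pt "225 0.008 0 0 0 0 0"

```text
time: 15.92
tool_pos: [551.9, -231.2, 79.1]
tcp_rot: [119.2, 89.9, -58.9]
ft_force: [-7.6, 1.8, 10.4]
finger_gap: 15.1
```

```bash
python3 - <<'E'
from h import *
go()
E
```

```text
t 15.92 pos [ 551.9 -231.2   79.1] head -88.1 tilt 0.06 gap 15.1 F [-7.56  1.82 10.36]
```

Contact on the floor: +10 N at z=79, which matches an underside height of about 26 mm. Releasing.

drive_tool --pt "225 -0.001 0 0 0 0 0" --pt "225 -0.002 0 0 0 0 0" --pt "200 -0.002 0 0 0 0 0" --pt "170 -0.002 0 0 0 0 0" --pt "120 -0.002 0 0 0 0 0" --pt "100 -0.002 0 0 0 0 0" --pt "100 -0.004 0 0 0 0 0" --pt "100 -0.015 0 0 0 0 0" --pt "100 -0.035 0 0 0 0 0" --pt "100 -0.06 0 0 0 0 0"

```text
time: 16.75
tool_pos: [550.4, -230.1, 136.5]
tcp_rot: [-28.5, 89.8, 153.4]
ft_force: [0.3, -0.4, 0.8]
finger_gap: 51.8
```

```bash
python3 - <<'E'
from h import *
go((546,-112,140,-88.1),(546,-112,76,-88.1))
import pickle
s=snapshot('wrist');cv2.imwrite('pics/w7.png',s['frame']);pickle.dump((s,sense()),open('w7.pkl','wb'))
E
```

```text
t 16.75 pos [ 550.4 -230.1  136.5] head -88.1 tilt 0.21 gap 51.8 F [ 0.26 -0.36  0.75]
(546, -112, 140, -88.1) d [-0.0033 -0.1182  0.0005] rv [-0.0001  0.0032  0.0017]
(546, -112, 76, -88.1) d [ 0.0607 -0.1181  0.0003] rv [-0.0001  0.0032  0.0017]
```

View pics/w7.png

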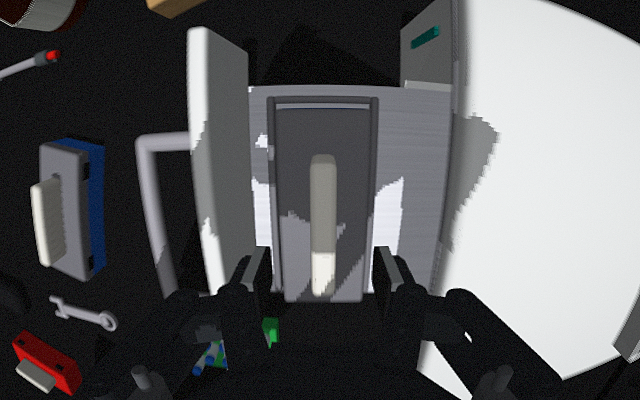

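The tray lies level between the rails: tray 274–372, rails 270–376. Moving to the bar.

drive_tool --pt "136 -0.008 -0.005 0 0 0.002 0.001" --pt "136 -0.015 -0.02 0 0 0.003 0.0017" --pt "136 -0.018 -0.045 0 0 0.003 0.0017" --pt "136 -0.018 -0.075 0 0 0.003 0.0017" --pt "136 -0.015 -0.1 0 0 0.003 0.0017" --pt "136 -0.005 -0.114 0 0 0.003 0.0017" --pt "136 0.015 -0.1178 0 0 0.003 0.0017" --pt "136 0.04 -0.1178 0 0 0.003 0.0017" --pt "136 0.055 -0.1178 0 0 0.003 0.0017" --pt "136 0.06 -0.1178 0 0 0.003 0.0017"

```text
time: 17.63
tool_pos: [544.7, -111.4, 72.7]
tcp_rot: [-5.1, 89.8, 176.8]
ft_force: [-0.6, 0.0, -1.4]
finger_gap: 39.9
```

drive_tool --pt "136 0 0 0 0 0 0" --pt "170 0 0 0 0 0 0" --pt "200 0 0 0 0 0 0" --pt "235 0 0 0 0 0 0" --pt "235 0 0 0 0 0 0" --pt "235 0 0 0 0 0 0" --pt "235 0 0.002 0 0 0 0" --pt "235 0 0.007 0 0 0 0" --pt "235 0 0.014 0 0 0 0" --pt "235 0 0.022 0 0 0 0"

```text
time: 18.47
tool_pos: [549.3, -134.6, 78.6]
tcp_rot: [165.4, 89.7, -12.6]
ft_force: [-1.6, 4.2, 6.7]
finger_gap: 10.6
```

```bash
python3 - <<'E'
from h import *
go((549.3,-242,76,-88.2))
E
```

```text
t 18.47 pos [ 549.3 -134.6   78.6] head -88.1 tilt 0.28 gap 10.6 F [-1.64  4.25  6.66]
(549.3, -242, 76, -88.2) d [0.0027 0.1073 0.0036] rv [ 0.0022 -0.0048 -0.0012]
```

Gripped, and the drawer is moving at about 4 N. Home should be near y=-242, so I'll push at about 0.13 m/s and slow down before the stop.

drive_tool --pt "235 0 0.01 0 0 0 0" --pt "235 0 0.021 0 0 0 0" --pt "235 0 0.032 0 0 0 0" --pt "235 0 0.043 0 0 0 0" --pt "235 0 0.054 0 0 0 0" --pt "235 0 0.065 0 0 0 0" --pt "235 0 0.075 0 0 0 0" --pt "235 0 0.083 0 0 0 0" --pt "235 0 0.089 0 0 0 0" --pt "235 0 0.093 0 0 0 0"

```text
time: 19.3
tool_pos: [552.0, -228.6, 78.6]
tcp_rot: [154.4, 89.7, -23.7]
ft_force: [-2.3, 3.6, 8.2]
finger_gap: 10.7
```

drive_tool --pt "235 0 0.003 0 0 0 0" --pt "235 0 0.006 0 0 0 0" --pt "235 0 0.009 0 0 0 0" --pt "235 0 0.0115 0 0 0 0" --pt "235 0 0.0135 0 0 0 0" --pt "235 0 0.015 0 0 0 0" --pt "235 0 0.016 0 0 0 0" --pt "235 0 0.0165 0 0 0 0" --pt "235 0 0.017 0 0 0 0" --pt "235 0 0.017 0 0 0 0"

```text
time: 20.13
tool_pos: [552.4, -242.0, 78.6]
tcp_rot: [-135.9, 89.8, 46.0]
ft_force: [-5.3, 15.7, 13.3]
finger_gap: 10.3
```

```bash
python3 - <<'E'
from h import *
go()
s=snapshot('side');cv2.imwrite('pics/s8.png',cv2.resize(s['frame'][80:220,260:420],None,fx=4,fy=4))
go()
E
```

```text
t 20.13 pos [ 552.4 -242.    78.6] head -88.1 tilt 0.23 gap 10.3 F [-5.35 15.68 13.32]
t 20.18 pos [ 552.4 -242.1   78.6] head -88.1 tilt 0.22 gap 10.4 F [-5.13 15.58 13.68]
```

Stop felt at 15.6 N. Travel from the out-stop is 130 mm, so the drawer is home. Easing off, releasing and rising clear.

drive_tool --pt "235 0 -0.001 0 0 0 0" --pt "235 0 -0.0015 0 0 0 0" --pt "200 0 -0.0015 0 0 0 0" --pt "165 0 -0.0015 0 0 0 0" --pt "136 0 -0.0015 0 0 0 0" --pt "136 0 -0.0015 0 0 0 0" --pt "136 -0.01 -0.0015 0 0 0 0" --pt "136 -0.03 -0.0015 0 0 0 0" --pt "136 -0.06 -0.0015 0 0 0 0" --pt "136 -0.09 -0.0015 0 0 0 0"

```text
time: 21.02
tool_pos: [550.9, -243.1, 167.8]
tcp_rot: [140.5, 89.9, -37.6]
ft_force: [1.2, -0.4, 0.6]
finger_gap: 40.2
```

drive_tool --pt "136 -0.03 0 0 0 0 0" --pt "136 -0.06 0 0 0 0 0" --pt "136 -0.08 0 0 0 0 0" --pt "136 -0.09 0 0 0 0 0" --pt "136 -0.09 0 0 0 0 0" --pt "136 -0.09 0 0 0 0 0" --pt "136 -0.09 0 0 0 0 0" --pt "136 -0.09 0 0 0 0 0" --pt "136 -0.09 0 0 0 0 0" --pt "136 -0.09 0 0 0 0 0"

```text
time: 21.85
tool_pos: [551.0, -242.9, 255.8]
tcp_rot: [147.9, 89.9, -30.2]
ft_force: [0.5, 1.2, -0.6]
finger_gap: 40.0
```

```bash
python3 - <<'E'
from h import *
go()
import pickle
s=snapshot('side');cv2.imwrite('pics/s9.png',s['frame'])
s=snapshot('wrist');cv2.imwrite('pics/w9.png',s['frame']);pickle.dump(s,open('w9.pkl','wb'))
for p in ((315,140),(315,200)):pass
E
```

```text
t 21.85 pos [ 551.  -242.9  255.8] head -88.1 tilt 0.06 gap 40.0 F [ 0.47  1.19 -0.63]
```

View pics/s9.png

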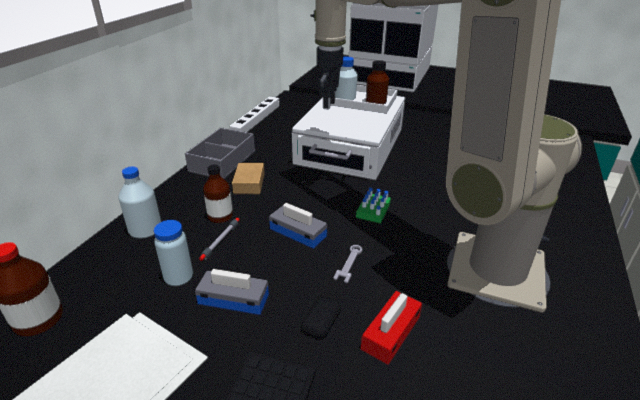

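View pics/w9.png

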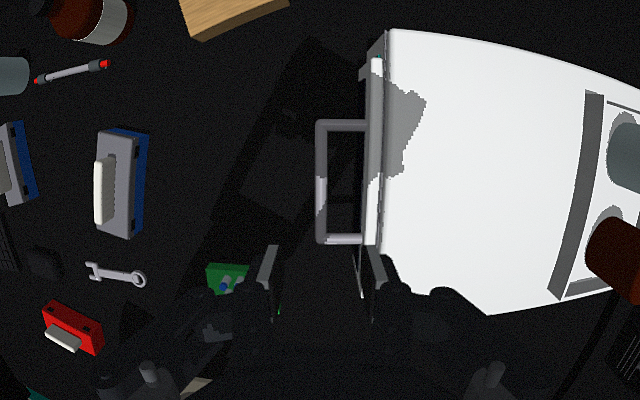

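The drawer is shut: bar at (321,180), panel against the module at (372,150). The two empty trays stand upright at side pixels (232,287) and (297,222), and the bystanders haven't moved. One numeric check of the bar position, then hand in.

```bash
python3 - <<'E'
from h import *
import pickle
s=pickle.load(open('w9.pkl','rb'))
print([wonz(s,p,95).round(1) for p in ((321,130),(321,180),(321,235))])
st=sense();print(np.abs(st['qd']).max().round(2),st['ft_force'].round(1))
hand_in()
E
```

```text
[array([ 603.1, -241.3,   95. ]), array([ 552.6, -242.9,   95. ]), array([ 492. , -244.9,   95. ])]
0.29 [-0.2  0.3  0.3]Traceback (most recent call last):
  File "<stdin>", line 6, in <module>
NameError: name 'hand_in' is not defined
```

```bash
python3 -c "
from bench import hand_in
print(hand_in())"
```

```text
the job is handed in; nothing more can be done
None
```

The full tray is in the drawer's bay, the drawer is home, and the job was handed in after about 22 s of robot time; `hand_in` gives no verdict.

- **Drawer out:** I pulled it to its stop, felt at about 16 N after 124 mm of travel (it started slightly ajar).
- **Finding the full tray:** The tray nearest the module read about 2.7 N, so it is empty, and I set it back where it stood. The middle tray read 4.67 ± 0.16 N (about 0.48 kg), which is the full one. I never lifted the third tray; one tray in the full range settled it. I left the red look-alike alone.
- **Placing:** I set the tray between the rails. Before I let go, it pressed on the floor at about 10 N with a sideways force of 7.6 N, which I put down to friction. The wrist view afterwards showed it level and centred.
- **Closing:** I pushed the drawer in at about 0.13 m/s and slowed before the stop, which I felt at 15.6 N. Travel from stop to stop was 130 mm.

**Last checks:**
- The wrist view put the bar at y ≈ -243 mm, against -242 mm from the arm at the stop, so the drawer is home.
- The two empty trays stood upright, and the bystanders looked undisturbed in the side view.
- The arm was clear, with about 0 N at the wrist.
- With the drawer shut, I could not see the tray inside it again.

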